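# Clear and open the parts tin with the unknown thread hand

## Task

The camera module is lying on the closed lid of the steel parts tin: pick it off and drop it from just above the rim into the open rectangular tray (not the round bowl). Then open the tin: its twist lid may undo clockwise or anticlockwise, so try it gently one way, if it stops dead go the other way, and lift it off without forcing it. Finish while still holding the lid level in the air, about 10 cm straight above the tin, with the other things left where they are.

Things in the scene. Friction and masses are not known exactly. Their poses are not given: they have to be found in the camera images.
- tin: round stainless parts tin, 50 mm outside diameter, fixed upright (it cannot turn or slide) on a flat dark square foot of 84 x 84 x 4 mm that is screwed to the mat. Origin: centre of the foot's underside, on the tin's axis; z up. Rim 46 mm above the origin. Inside, two opposite ledges hold the lid's two lugs
- lid_center (a point): centre of the lid's disc: knurled steel, 58 mm diameter, 16 mm tall, flat top, 0.13 to 0.21 kg, overhanging the tin by 4 mm all round. Closed, this point is 54 mm above the tin's origin, the lid's top 62 mm. z up along the axis. Below the disc a stem with two lugs reaches 22 mm down into the tin. 1 to 2 mm sideways play; locked, it rises only 2 mm; lightly gripped, it slips in the fingers if turned on against the stop
- tin_rim (a point): centre of the tin's mouth, 46 mm above its origin, where the lid locks. One way round (clockwise or anticlockwise, differing from start to start, not visible) the lid stops dead after 5 to 20 degrees; the other way it turns freely, and turned 55 to 95 degrees from its start (75 is best) it lifts straight off. Over 120 N between lid and tin is forcing it: a grip of 30 to 60 N slips harmlessly at the stop
- module_center (a point): centre of the grey phone camera module, 28 (its x) x 22 (its y) x 8 mm block with two round lenses of 11 mm diameter standing 3 mm higher (11 mm in all); its underside is 4.5 mm below this point; about 20 g. Starts flat on the lid, z up, near the lid's centre
- tray: open rectangular steel tray, 100 (its x) x 80 (its y) mm outside, 28 mm high, walls and floor 3 mm, 0.3 kg, loose. Origin: centre of the underside. To the left or right of the tin
- bowl: round open steel bowl, 90 mm across the rim, 38 mm high, on the opposite side of the tin from the tray; not to be used. Origin: centre of the underside
- suction_center (a point): middle of a pale suction cup, 50 mm across, 36 mm high, beyond the tin; bystander
- spudger_center (a point): middle of a black flat spudger, about 140 mm long, 7 mm high, between robot and tin; bystander
- driver_grip (a point): handle of a small screwdriver, 140 mm long, lying beyond the tin to the right; bystander
- bottle_center (a point): middle of a small white bottle, 38 mm diameter, 85 mm high, at the right edge of the mat; bystander

How it is judged:
By the outcome, as a careful person would: the job done as asked, in the order asked, and still so for the second after the job is handed in, while the arm keeps its last pose, push and grip.
It also fails if it takes over 54 s, if anything falls off the work surface, if the arm or the gripper's body presses on something with over 40 N, if the wrist force passes 120 N, or if a joint passes its speed limit or range.

## Robot

A 6-joint arm with a two-finger parallel gripper is mounted at the origin on the work surface. World frame = base frame: x ahead of the robot, y to its left, z up, the work surface at z = 0. Lengths are in m, angles in rad, forces in N, time in s.
With the tool pointing down it reaches from about 0.4 to 0.825 m from the base axis. Payload 7 kg.
Tool frame: the origin (TCP) lies between the finger pads; the fingertips stand 11 mm ahead of it and the grasp point (between the pads) lies 8 mm behind it; x points along the fingers, z is the direction in which the jaws open and shut, and the axes are right-handed (so a half turn about x gives the same grasp; the last joint's range is limited). The gripper opens to 88 mm and grips with 3 to 60 N. Pads are 19 mm wide; open, the fingers measure 130 mm over their backs; the gripper's body (78 mm by 193 mm) begins 47 mm behind the grasp point.
Start: joints at [1.629, 0.359, 0.012, 0, -1.224, -0.288], TCP at [0.154, 0.657, 0.238] pointing down, gripper open.
Joint ranges: [-3.07, 3.07], [-1.43, 2.12], [-1.02, 1.25], [-3.03, 1.67], [-3.05, -0], [-3.03, 3.03]. Speed limits (rad/s): [2.39, 2.39, 3.01, 3.14, 3.14, 3.14].

## Interface

Orientations are given as [roll, pitch, yaw] about the fixed x, y, z axes, in that order (R = Rz(yaw) Ry(pitch) Rx(roll)).
In Python, from station import arm gives the robot as it stands.
- The arm moves only by the tool jog_arm, never from a script. Its argument "motion" is a list of rows, each an object of numbers: "dx", "dy", "dz": the shift along the tool's x, y, z in m; "twist": the turn about the tool's x in degrees. In form: [{"dx": .., "dy": .., "dz": .., "twist": ..}, ...]. A call has 1 to 20 rows; each row is the pose to reach, as a shift and turn from the pose commanded when the call began, along the tool's axes at that moment; what a row does not reach only later rows make up. A row lasts 1/12 s, in which the tool goes at most 41.7 mm and 7.16 degrees, less where a joint would pass 70% of its speed; a pose out of reach is approached as far as the arm can. A call with a gripper value outside its range is refused whole. "gripper" is the finger opening in m, from 0 to 0.0876, set as the call begins (left out, the last holds). The fingers move at their own pace and stop on an object; "newtons" is the grip in N (left out, the last holds). Time passes only in rows, so rows that repeat a pose let the fingers close. It gives the time, the measured TCP pose, the force and the opening at its end, in the units of the state.
- arm.get_state(): the state, without advancing time (a new reading comes with each control period).
- arm.grab_frame(name): name is "side" or "top" or "wrist"; returns the picture (480x640x3 uint8, red, green, blue); there is no depth.
- arm.camera_model(name): a dict with "camera_matrix" (3x3 intrinsics, pixels), "k1" (the pictures are not rectified: a ray, as slopes to the right and down, at radius r is drawn at 1 + k1 r^2 times it, then the intrinsics apply), "eye" and "attitude" of the camera in the world. Camera axes: x right, y down, z forward; pixel columns grow to the right and rows downward; lengths in m; the calibration is good to about 2 mm. A picture is of the moment at which its call begins: read the wrist's pose just before it. camera_model takes no time and is no camera call; for the wrist camera it gives the pose at the moment of the call.
- arm.job_done(): hands the job in, once; it reports no verdict.
The state is a dict: "t": time; "q": joint angles; "qd": joint speeds; "joint_efforts": joint torques, N m; "eef_pos": TCP position; "ee_rot": TCP orientation; "force": force on the tool from outside, world axes, zero at the start; "moment": the same for the moment, N m; "width": finger opening in m.
Only numpy, scipy, OpenCV 4.12 (cv2) and the standard library are available. Lean on these libraries where they do the work, as an engineer would, in place of code of your own. Each camera call takes 0.05 s, during which the arm holds its last target.

## Working session

There is one attempt and no reset: what is moved stays moved. The work goes in short steps, Python scripts to look and compute and a tool call to move; the robot and the scene stay as the last step left them, time stands still between calls to the robot, and variables do not carry over. Pictures are saved under pics/ and viewed, and the job is handed in when it is done.

Besides the shell and the picture viewer there is one more tool, called after "Call:" as name([rows], argument=value, ...), one row to a line, values as JSON. jog_arm: Moves the arm, as the interface text tells. Its arguments: {"type":"object","properties":{"motion":{"type":"array"},"gripper":{"type":"number"},"newtons":{"type":"number"}},"required":["motion"]}

```bash
ls; mkdir -p pics; python3 - <<'E'
from station import arm
import cv2
s=arm.get_state(); print({k:(v if not hasattr(v,'round') else v) for k,v in s.items()})
for n in ["side","top","wrist"]:
    m=arm.camera_model(n); print(n,m)
    im=arm.grab_frame(n); cv2.imwrite(f"pics/{n}0.png",im[:,:,::-1])
E
```

```text
pics
{'t': 0.0, 'q': array([ 1.62909382e+00,  3.59400285e-01,  1.10363589e-02, -3.44182526e-04,
       -1.22409858e+00, -2.88112560e-01]), 'qd': array([-1.42127377e-03,  8.88585994e-04, -5.43861109e-04,  1.00892215e-03,
        1.34009470e-03, -9.40337245e-05]), 'joint_efforts': array([ 6.34057469e-04, -5.82718027e+01,  2.93066901e+01,  6.99789271e+00,
        7.08003514e-03, -1.44859014e-04]), 'eef_pos': array([0.15367537, 0.65677865, 0.23660529]), 'ee_rot': array([ 0.0963392 ,  1.56909901, -1.70438941]), 'force': array([ 0.36259683,  0.36501217, -0.19248111]), 'moment': array([ 0.03896409, -0.01530386,  0.04544532]), 'width': 0.08749633104240864}
side {'camera_matrix': array([[538.34557467,   0.        , 315.44409048],
       [  0.        , 538.34557467, 236.11496519],
       [  0.        ,   0.        ,   1.        ]]), 'k1': 0.016618854799119256, 'eye': array([0.17438522, 0.57415983, 1.01370617]), 'attitude': array([-2.44788304,  0.00491939, -2.63242094])}
top {'camera_matrix': array([[544.24188822,   0.        , 324.43120604],
       [  0.        , 544.24188822, 246.72356437],
       [  0.        ,   0.        ,   1.        ]]), 'k1': -0.12616475734387608, 'eye': array([ 0.44360758, -0.09009162,  1.06886692]), 'attitude': array([-3.03425596,  0.01986384, -1.58208754])}
wrist {'camera_matrix': array([[336.81314589,   0.        , 319.38362835],
       [  0.        , 336.81314589, 239.18469557],
       [  0.        ,   0.        ,   1.        ]]), 'k1': -0.06252150406179859, 'eye': array([0.23277748, 0.6390293 , 0.38407062]), 'attitude': array([ 2.83982141e+00, -5.02478751e-04, -1.80116525e+00])}
```

View pics/top0.png

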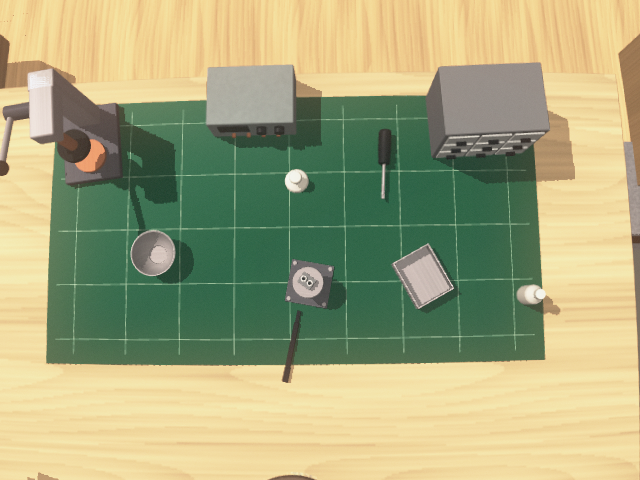

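View pics/side0.png

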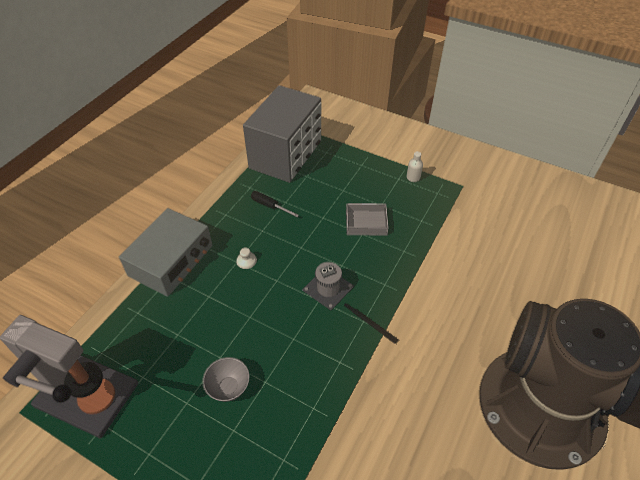

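View pics/wrist0.png

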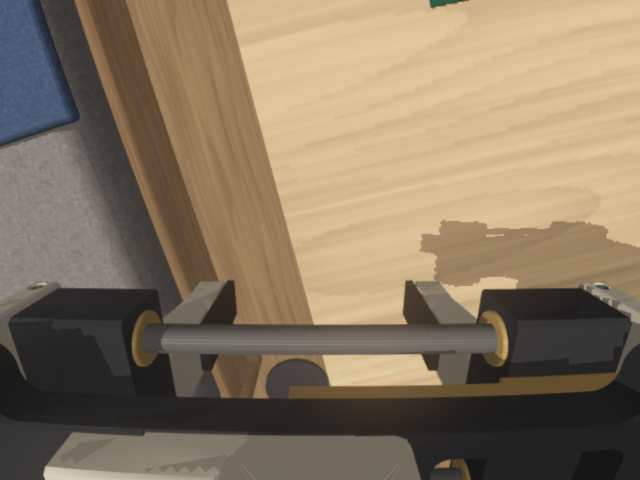

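The top view shows the tin at about (309,283), the tray to its right at (423,276), the bowl at left (153,253) and the spudger at (292,345). The side view agrees. I'll zoom in and measure next.

```bash
cat > h.py <<'E'
import numpy as np, cv2
from scipy.spatial.transform import Rotation as R
def rot(a): return R.from_euler('xyz',a).as_matrix()
def ray(m,px):
    p=cv2.undistortPoints(np.array(px,float).reshape(-1,1,2),m['camera_matrix'],np.array([m['k1'],0,0,0.])).reshape(-1,2)
    d=np.c_[p,np.ones(len(p))]@rot(m['attitude']).T
    return np.array(m['eye']),d
def plane(m,px,z):
    e,d=ray(m,px); return e+d*((z-e[2])/d[:,2])[:,None]
def proj(m,P):
    A=rot(m['attitude']); P=np.atleast_2d(P)
    return cv2.projectPoints(((P-m['eye'])@A).reshape(-1,1,3),np.zeros(3),np.zeros(3),m['camera_matrix'],np.array([m['k1'],0,0,0.]))[0].reshape(-1,2)
E
python3 - <<'E'
from h import *
from station import arm
t=cv2.imread('pics/top0.png'); s=cv2.imread('pics/side0.png')
a=cv2.resize(t[250:320,270:350],None,fx=5,fy=5,interpolation=2)
b=cv2.resize(t[235:315,385:465],None,fx=5,fy=5,interpolation=2)[:350]
c=cv2.resize(s[245:315,290:370],None,fx=5,fy=5,interpolation=2)
cv2.imwrite('pics/z1.png',np.hstack([a,c]))
cv2.imwrite('pics/z2.png',cv2.resize(t[235:315,385:465],None,fx=6,fy=6,interpolation=2))
m=arm.camera_model('top');ms=arm.camera_model('side')
print('lid',plane(m,[[308.5,282]],.062),'tray',plane(m,[[423,274]],.028),'bowl',plane(m,[[153,252]],.038))
print(plane(ms,[[328,270]],.062))
E
```

```text
lid [[ 0.48708365 -0.04109075  0.062     ]] tray [[ 0.50093274 -0.25889676  0.028     ]] bowl [[0.54910141 0.26196675 0.038     ]]
[[ 0.49333394 -0.04381752  0.062     ]]
```

View pics/z1.png

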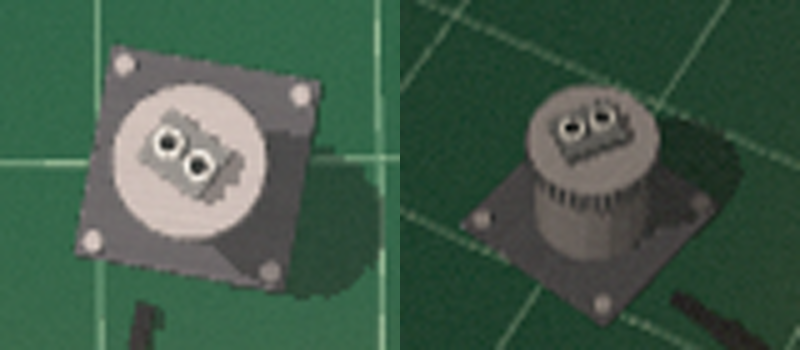

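View pics/z2.png

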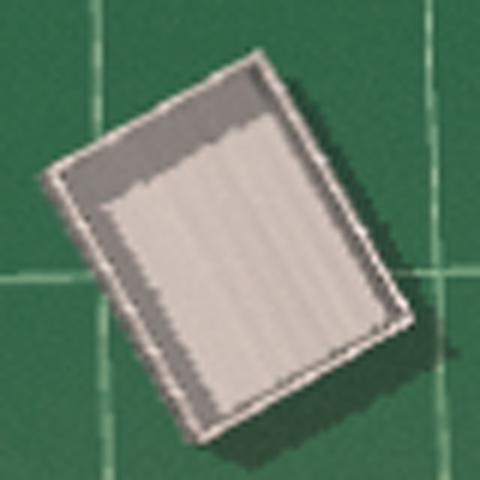

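```bash
cat >> h.py <<'E'
def tool(s): return np.array(s['eef_pos']),rot(s['ee_rot'])
def jaw(s):
    A=rot(s['ee_rot']); return np.degrees(np.arctan2(A[1,2],A[0,2]))
def togo(s,P,jawdeg=None):
    p,A=tool(s); d=A.T@(np.array(P)-p)
    t=None if jawdeg is None else -((jawdeg-jaw(s)+90)%180-90)
    return d.round(4),t
E
python3 - <<'E'
from h import *
from station import arm
m=arm.camera_model('top')
s=arm.get_state();print(tool(s)[1].round(3),jaw(s))
c=plane(m,np.array([[170,108],[245,157],[210,202],[137,158]])/5+[270,250],.068)
print(c.round(4),c.mean(0)); d=c[1]-c[0]+c[2]-c[3]; print('long deg',np.degrees(np.arctan2(d[1],d[0])))
k=plane(m,np.array([[42,175],[260,50],[413,318],[200,442]])/6+[385,235],.028)
print(k.round(4),k.mean(0),np.linalg.norm(k[1]-k[0]),np.linalg.norm(k[2]-k[1]))
d=k[2]-k[1]+k[3]-k[0];print('tray long',np.degrees(np.arctan2(d[1],d[0])))
print(togo(s,[.40,.33,.24]),togo(s,[.49,-.042,.20]), proj(arm.camera_model('wrist'),s['eef_pos']))
E
```

```text
[[-0.     0.974 -0.228]
 [-0.001 -0.228 -0.974]
 [-1.     0.     0.001]] -103.16693417149138
[[ 0.5061 -0.0332  0.068 ]
 [ 0.4877 -0.0607  0.068 ]
 [ 0.4713 -0.0477  0.068 ]
 [ 0.4878 -0.0209  0.068 ]] [ 0.48822519 -0.04064498  0.068     ]
long deg -122.73840856111846
[[ 0.5206 -0.1998  0.028 ]
 [ 0.5599 -0.271   0.028 ]
 [ 0.4732 -0.3176  0.028 ]
 [ 0.435  -0.2482  0.028 ]] [ 0.49717805 -0.25913485  0.028     ] 0.08126762754718365 0.09840243748776341
tray long -151.15285261574505
(array([-0.0028,  0.3143,  0.2622]), None) (array([0.0377, 0.4867, 0.6039]), None) [[320.68837525 307.74792233]]
```

Call:
jog_arm([
  {"dx": 0,"dy": 0.03,"dz": 0.025,"twist": 4},
  {"dx": 0,"dy": 0.063,"dz": 0.052,"twist": 11},
  {"dx": 0,"dy": 0.094,"dz": 0.078,"twist": 17},
  {"dx": 0,"dy": 0.126,"dz": 0.105,"twist": 23},
  {"dx": 0,"dy": 0.157,"dz": 0.131,"twist": 29},
  {"dx": 0,"dy": 0.188,"dz": 0.157,"twist": 35},
  {"dx": 0,"dy": 0.22,"dz": 0.183,"twist": 41},
  {"dx": 0,"dy": 0.251,"dz": 0.21,"twist": 47},
  {"dx": 0,"dy": 0.283,"dz": 0.236,"twist": 53},
  {"dx": 0,"dy": 0.314,"dz": 0.262,"twist": 59},
  {"dx": 0,"dy": 0.335,"dz": 0.296,"twist": 65},
  {"dx": 0,"dy": 0.352,"dz": 0.33,"twist": 71},
  {"dx": 0.01,"dy": 0.37,"dz": 0.365,"twist": 77},
  {"dx": 0.015,"dy": 0.387,"dz": 0.4,"twist": 83},
  {"dx": 0.02,"dy": 0.404,"dz": 0.434,"twist": 88},
  {"dx": 0.03,"dy": 0.421,"dz": 0.468,"twist": 93},
  {"dx": 0.04,"dy": 0.438,"dz": 0.502,"twist": 98},
  {"dx": 0.05,"dy": 0.455,"dz": 0.536,"twist": 103},
  {"dx": 0.06,"dy": 0.472,"dz": 0.57,"twist": 107},
  {"dx": 0.065,"dy": 0.487,"dz": 0.604,"twist": 109.5},
])

```text
t: 1.82
eef_pos: [0.49, -0.0438, 0.1715]
ee_rot: [0.628, 1.57, -3.087]
force: [0.8, 0.1, -0.6]
width: 0.0873
```

```bash
python3 - <<'E'
from h import *
from station import arm
s=arm.get_state();m=arm.camera_model('wrist');print(s['t'],s['q'].round(3),s['eef_pos'],jaw(s))
cv2.imwrite('pics/w1.png',arm.grab_frame('wrist')[:,:,::-1]); print(m)
import pickle;pickle.dump(m,open('w1.pkl','wb'))
E
```

```text
1.8167 [ 0.311  0.114 -0.476 -0.    -0.982 -0.885] [ 0.48995678 -0.04378638  0.17151621] 147.10979946549102
{'camera_matrix': array([[336.81314589,   0.        , 319.38362835],
       [  0.        , 336.81314589, 239.18469557],
       [  0.        ,   0.        ,   1.        ]]), 'k1': -0.06252150406179859, 'eye': array([ 0.44660944, -0.11124458,  0.31888537]), 'attitude': array([ 2.83916390e+00, -1.05341545e-03,  2.56704378e+00])}
```

View pics/w1.png

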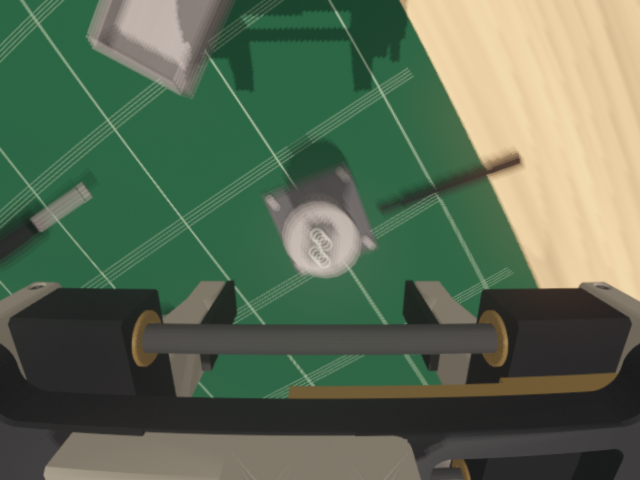

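The picture is motion-blurred, but the tin is centred at about (322,240). I'll let the arm settle while going a little lower.

Call:
jog_arm([
  {"dx": 0.03},
  {"dx": 0.03},
  {"dx": 0.03},
  {"dx": 0.03},
])

```text
invalid input
```

```bash
python3 - <<'E'
from h import *
from station import arm
s=arm.get_state();m=arm.camera_model('wrist');print(s['t'],s['q'].round(3),s['eef_pos'],jaw(s))
im=arm.grab_frame('wrist')[:,:,::-1].copy();cv2.imwrite('pics/w2.png',im)
cv2.imwrite('pics/w2z.png',cv2.resize(im[160:310,240:420],None,fx=4,fy=4,interpolation=2))
import pickle;pickle.dump(m,open('w2.pkl','wb'))
E
```

```text
1.8667 [ 0.302  0.116 -0.476  0.001 -0.982 -0.881] [ 0.48982127 -0.04829821  0.1706182 ] 146.86472658907192
```

View pics/w2z.png

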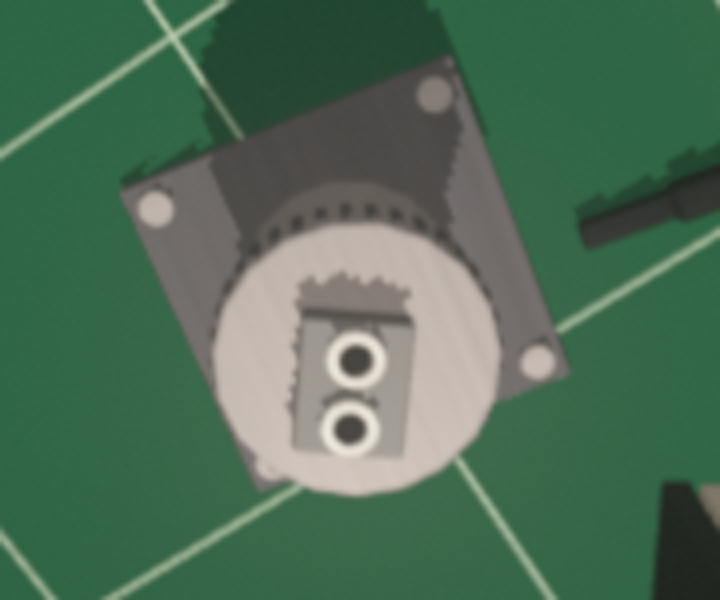

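Sharp now. In the crop, the lid centre is at about (357,359) and the module's top corners are at (303,315), (414,322), (404,459) and (292,448).

```bash
python3 - <<'E'
from h import *
from station import arm
import pickle;m=pickle.load(open('w2.pkl','rb'))
f=lambda a:np.array(a)/4+[240,160]
c=plane(m,f([[303,315],[414,322],[404,459],[292,448]]),.070)
print(c.round(4),c.mean(0),np.linalg.norm(c[1]-c[0]),np.linalg.norm(c[2]-c[1]))
d=c[3]-c[0]+c[2]-c[1];print('long',np.degrees(np.arctan2(d[1],d[0])))
l=plane(m,f([[213,359],[502,359],[357,222],[357,497],[357,359]]),.062);print(l.round(4),np.linalg.norm(l[0]-l[1]),np.linalg.norm(l[2]-l[3]))
sc=f([[155,208],[434,95],[538,362]]);q=plane(m,sc,.005);print(q,(q[0]+q[2])/2)
s=arm.get_state();L=np.degrees(np.arctan2(d[1],d[0]))
P=c.mean(0);P[2]=.0745;print(s['eef_pos'],togo(s,P,L+90))
E
```

```text
[[ 0.4902 -0.0526  0.07  ]
 [ 0.4731 -0.0397  0.07  ]
 [ 0.4899 -0.0165  0.07  ]
 [ 0.5073 -0.0307  0.07  ]] [ 0.49011329 -0.03488174  0.07      ] 0.021482454669683643 0.028687078503919987
long 53.124983402949674
[[ 0.5119 -0.0528  0.062 ]
 [ 0.4632 -0.0209  0.062 ]
 [ 0.4724 -0.0607  0.062 ]
 [ 0.504  -0.0114  0.062 ]
 [ 0.4876 -0.0369  0.062 ]] 0.05815255777140819 0.0585606004425673
[[ 0.51648409 -0.07769486  0.005     ]
 [ 0.4468779  -0.06419178  0.005     ]
 [ 0.45988617  0.00561942  0.005     ]] [ 0.48818513 -0.03603772  0.005     ]
[ 0.4896465  -0.04610482  0.17107519] (array([ 0.0966, -0.0099,  0.0055]), np.float64(3.8091896456463132))
```

Call:
jog_arm([
  {"dx": 0.02,"dy": 0,"dz": 0,"twist": 2},
  {"dx": 0.03,"dy": 0,"dz": 0,"twist": 4},
  {"dx": 0.03,"dy": 0,"dz": 0,"twist": 4},
  {"dx": 0.03,"dy": 0,"dz": 0,"twist": 4},
  {"dx": 0.03,"dy": 0,"dz": 0,"twist": 4},
  {"dx": 0.03,"dy": 0,"dz": 0,"twist": 4},
])

```text
t: 2.42
eef_pos: [0.491, -0.0414, 0.1434]
ee_rot: [-2.334, 1.569, 0.169]
force: [0.3, -0.3, -0.0]
width: 0.0876
```

```bash
python3 - <<'E'
from h import *
from station import arm
s=arm.get_state();m=arm.camera_model('wrist');print(s['t'],s['qd'].round(3),s['eef_pos'],jaw(s))
im=arm.grab_frame('wrist')[:,:,::-1].copy();cv2.imwrite('pics/w3.png',im)
cv2.imwrite('pics/w3z.png',cv2.resize(im[160:310,240:420],None,fx=4,fy=4,interpolation=2))
import pickle;pickle.dump(m,open('w3.pkl','wb'))
print(arm.get_state()['eef_pos'])
E
```

```text
2.4167 [-0.001 -0.001 -0.002 -0.001  0.002 -0.002] [ 0.49098745 -0.04136259  0.14344964] 143.42863011900997
[ 0.49090856 -0.04138718  0.14341442]
```

View pics/w3z.png

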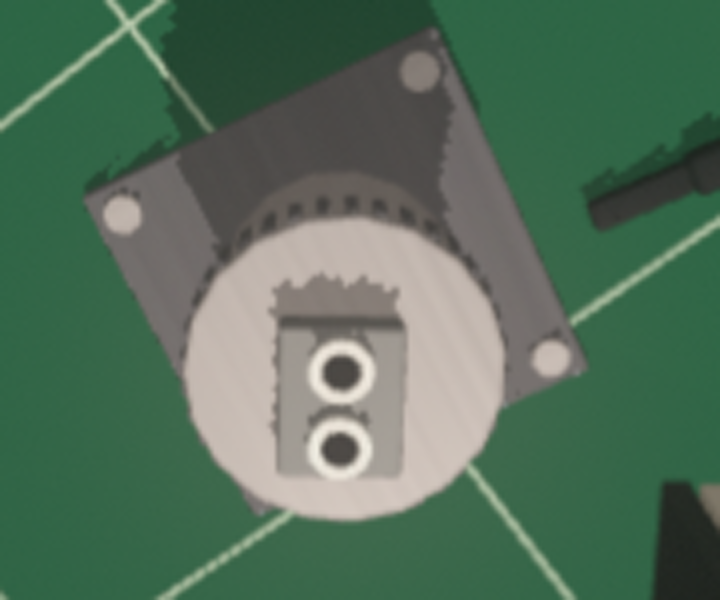

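Now settled. In the crop the module's top corners are (279,328), (406,328), (402,477) and (277,475), and the lid's extents are x 183–506 and y 215–521.

```bash
python3 - <<'E'
from h import *
from station import arm
import pickle;m=pickle.load(open('w3.pkl','rb'))
f=lambda a:np.array(a)/4+[240,160]
c=plane(m,f([[279,328],[406,328],[402,477],[277,475]]),.070)
print(c.mean(0),np.linalg.norm(c[1]-c[0]),np.linalg.norm(c[2]-c[1]))
d=c[3]-c[0]+c[2]-c[1];L=np.degrees(np.arctan2(d[1],d[0]));print('long',L)
l=plane(m,f([[183,368],[506,368],[345,215],[345,521],[344.5,368]]),.062);print(l.round(4),np.linalg.norm(l[0]-l[1]),np.linalg.norm(l[2]-l[3]))
sc=f([[122,214],[419,71],[550,357]]);q=plane(m,sc,.005);print((q[0]+q[2])/2)
s=arm.get_state()
P=c.mean(0);P[2]=.0745;print(s['eef_pos'],togo(s,P,L+90))
E
```

```text
[ 0.49059634 -0.03518437  0.07      ] 0.021866677484007897 0.02795895737149788
long 52.62717671424851
[[ 0.5112 -0.0551  0.062 ]
 [ 0.4644 -0.0204  0.062 ]
 [ 0.471  -0.0604  0.062 ]
 [ 0.5057 -0.0132  0.062 ]
 [ 0.4878 -0.0377  0.062 ]] 0.058223412729304445 0.05859234827738991
[ 0.48854716 -0.03675638  0.005     ]
[ 0.49090856 -0.04138718  0.14341442] (array([ 0.0689, -0.0047,  0.004 ]), np.float64(0.7820607483475044))
```

Call:
jog_arm([
  {"dx": 0.02,"dy": -0.0025,"dz": 0.002,"twist": 0.8},
  {"dx": 0.045,"dy": -0.0045,"dz": 0.004,"twist": 0.8},
  {"dx": 0.056,"dy": -0.0045,"dz": 0.004,"twist": 0.8},
  {"dx": 0.062,"dy": -0.0045,"dz": 0.004,"twist": 0.8},
  {"dx": 0.066,"dy": -0.0045,"dz": 0.004,"twist": 0.8},
  {"dx": 0.067,"dy": -0.0045,"dz": 0.004,"twist": 0.8},
  {"dx": 0.067,"dy": -0.0045,"dz": 0.004,"twist": 0.8},
  {"dx": 0.067,"dy": -0.0045,"dz": 0.004,"twist": 0.8},
], gripper=0.05, newtons=10)

```text
t: 3.13
eef_pos: [0.4907, -0.0356, 0.0765]
ee_rot: [-2.258, 1.569, 0.23]
force: [0.7, 0.3, 0.1]
width: 0.0504
```

```bash
python3 - <<'E'
from h import *
from station import arm
s=arm.get_state();print(s['t'],s['force'],s['eef_pos'],jaw(s),s['width'])
im=arm.grab_frame('wrist')[:,:,::-1].copy();cv2.imwrite('pics/w4.png',im)
im=arm.grab_frame('side')[:,:,::-1].copy();cv2.imwrite('pics/s4.png',cv2.resize(im[200:320,260:400],None,fx=5,fy=5,interpolation=2))
E
```

```text
3.1333 [0.71424188 0.28755986 0.08051277] [ 0.49065262 -0.03563471  0.0765054 ] 142.55231270802295 0.05035321236955961
```

View pics/w4.png

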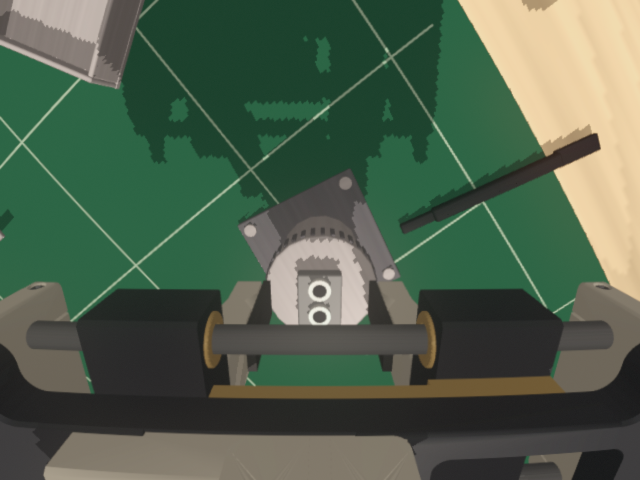

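View pics/s4.png

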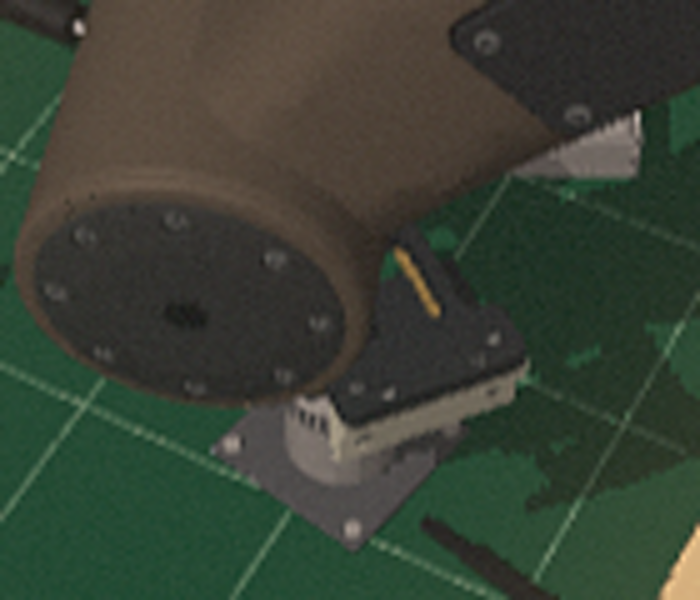

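The module is centred between the fingers with no contact. I'll lower 1.5 mm and close.

Call:
jog_arm([
  {"dx": 0.0015,"dy": 0,"dz": 0,"twist": 0},
  {"dx": 0.0015,"dy": 0,"dz": 0,"twist": 0},
  {"dx": 0.0015,"dy": 0,"dz": 0,"twist": 0},
  {"dx": 0.0015,"dy": 0,"dz": 0,"twist": 0},
  {"dx": 0.0015,"dy": 0,"dz": 0,"twist": 0},
  {"dx": 0.0015,"dy": 0,"dz": 0,"twist": 0},
], gripper=0.01, newtons=12)

```text
t: 3.73
eef_pos: [0.4915, -0.0353, 0.0762]
ee_rot: [-2.307, 1.567, 0.181]
force: [-3.0, 2.1, 16.2]
width: 0.0219
```

Gripped at 21.9 mm. The fingertips are resting lightly on the lid (16 N), so I'll lift.

Call:
jog_arm([
  {"dx": -0.004,"dy": 0,"dz": 0,"twist": 0},
  {"dx": -0.012,"dy": 0,"dz": 0,"twist": 0},
  {"dx": -0.025,"dy": 0,"dz": 0,"twist": 0},
  {"dx": -0.045,"dy": 0,"dz": 0,"twist": 0},
  {"dx": -0.06,"dy": 0,"dz": 0,"twist": 0},
  {"dx": -0.06,"dy": 0,"dz": 0,"twist": 0},
  {"dx": -0.06,"dy": 0,"dz": 0,"twist": 0},
])

```text
t: 4.32
eef_pos: [0.4903, -0.0357, 0.1352]
ee_rot: [-2.145, 1.568, 0.343]
force: [0.1, -0.9, 0.2]
width: 0.0219
```

```bash
python3 - <<'E'
from h import *
from station import arm
s=arm.get_state();m=arm.camera_model('wrist');print(s['t'],s['force'],s['eef_pos'],jaw(s),s['width'],s['q'].round(3))
im=arm.grab_frame('wrist')[:,:,::-1].copy();cv2.imwrite('pics/w5.png',im)
import pickle;pickle.dump(m,open('w5.pkl','wb'))
print(togo(s,[.498,-.259,.12],118.8))
E
```

```text
4.3167 [ 0.06780554 -0.86803235  0.20556954] [ 0.49034583 -0.03569313  0.13518398] 142.52715376758246 0.021859652747748533 [ 0.328  0.152 -0.527 -0.    -0.889 -0.982]
(array([ 0.015 ,  0.1726, -0.1419]), np.float64(23.727153767582465))
```

View pics/w5.png

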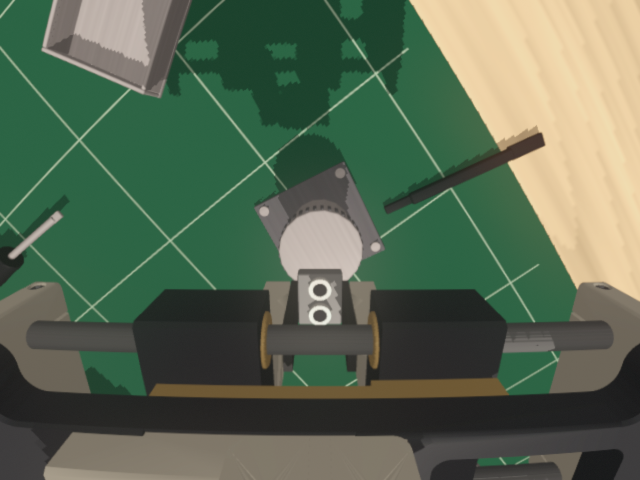

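Module held, lid untouched. Next I'll move over the tray.

Call:
jog_arm([
  {"dx": 0,"dy": 0.012,"dz": -0.01,"twist": 1},
  {"dx": 0,"dy": 0.034,"dz": -0.028,"twist": 4},
  {"dx": 0,"dy": 0.058,"dz": -0.048,"twist": 8},
  {"dx": 0,"dy": 0.082,"dz": -0.067,"twist": 12},
  {"dx": 0,"dy": 0.106,"dz": -0.087,"twist": 15},
  {"dx": 0,"dy": 0.13,"dz": -0.107,"twist": 18},
  {"dx": 0,"dy": 0.15,"dz": -0.123,"twist": 21},
  {"dx": 0,"dy": 0.165,"dz": -0.136,"twist": 24},
  {"dx": 0.01,"dy": 0.1726,"dz": -0.142,"twist": 24},
  {"dx": 0.03,"dy": 0.1726,"dz": -0.142,"twist": 24},
  {"dx": 0.045,"dy": 0.1726,"dz": -0.142,"twist": 24},
  {"dx": 0.055,"dy": 0.1726,"dz": -0.142,"twist": 24},
  {"dx": 0.055,"dy": 0.1726,"dz": -0.142,"twist": 24},
  {"dx": 0.055,"dy": 0.1726,"dz": -0.142,"twist": 24},
  {"dx": 0.055,"dy": 0.1726,"dz": -0.142,"twist": 24},
])

```text
t: 5.62
eef_pos: [0.4981, -0.259, 0.0795]
ee_rot: [-2.731, 1.57, -0.661]
force: [-0.1, -0.0, 0.0]
width: 0.0218
```

```bash
python3 - <<'E'
from h import *
from station import arm
s=arm.get_state();m=arm.camera_model('wrist');print(s['t'],s['force'],s['eef_pos'],jaw(s),s['width'],s['q'].round(3))
im=arm.grab_frame('wrist')[:,:,::-1].copy();cv2.imwrite('pics/w6.png',im)
print(proj(m,[.497,-.259,.028]))
E
```

```text
5.6167 [-0.11730009 -0.0282063   0.03014686] [ 0.49805422 -0.25900006  0.07951005] 118.59946650282282 0.02176242841583462 [-0.131  0.328 -0.44   0.    -0.803 -0.941]
[[319.82016668 265.11424637]]
```

View pics/w6.png

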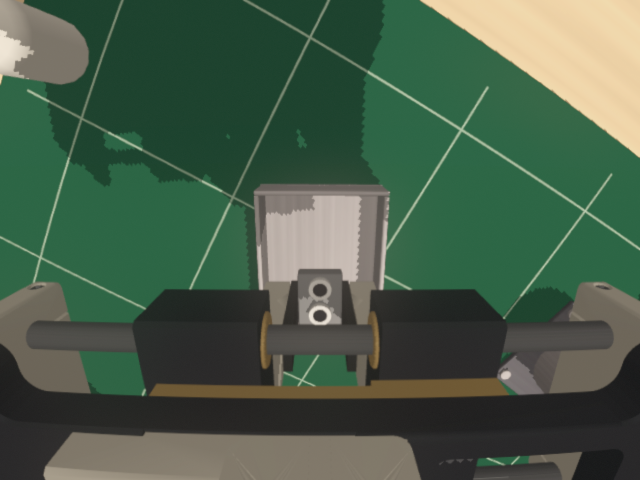

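```bash
python3 - <<'E'
from h import *
from station import arm
s=arm.get_state();m=arm.camera_model('wrist')
p=plane(m,[[254,187],[389,187]],.028);n=p[1]-p[0];print(p,np.linalg.norm(n));n/=np.linalg.norm(n)
u=np.cross([0,0,1],n); 
for q in (p.mean(0)+.05*u,p.mean(0)-.05*u): print(q)
print(tool(s)[1][:,1])
E
```

```text
[[ 0.47239584 -0.31703537  0.028     ]
 [ 0.4341022  -0.24672178  0.028     ]] 0.08006499822644736
[ 0.4093387  -0.30579268  0.028     ]
[ 0.49715933 -0.25796448  0.028     ]
[-8.78019917e-01 -4.78623339e-01 -8.50862926e-04]
```

The wrist view puts the tray's centre at (0.497, -0.258), which matches the top view. I'll lower to just above the rim and release.

Call:
jog_arm([
  {"dx": 0.01,"dy": 0,"dz": 0,"twist": 0},
  {"dx": 0.022,"dy": 0,"dz": 0,"twist": 0},
  {"dx": 0.028,"dy": 0,"dz": 0,"twist": 0},
  {"dx": 0.028,"dy": 0,"dz": 0,"twist": 0},
  {"dx": 0.028,"dy": 0,"dz": 0,"twist": 0},
  {"dx": 0.028,"dy": 0,"dz": 0,"twist": 0},
])

```text
t: 6.17
eef_pos: [0.4979, -0.2593, 0.0515]
ee_rot: [-2.518, 1.57, -0.449]
force: [0.4, -0.1, -0.1]
width: 0.0216
```

Call:
jog_arm([
  {"dx": 0,"dy": 0,"dz": 0,"twist": 0},
  {"dx": 0,"dy": 0,"dz": 0,"twist": 0},
  {"dx": 0,"dy": 0,"dz": 0,"twist": 0},
  {"dx": 0,"dy": 0,"dz": 0,"twist": 0},
  {"dx": 0,"dy": 0,"dz": 0,"twist": 0},
  {"dx": 0,"dy": 0,"dz": 0,"twist": 0},
], gripper=0.05)

```text
t: 6.67
eef_pos: [0.4976, -0.2592, 0.0512]
ee_rot: [-2.071, 1.571, -0.003]
force: [0.5, 0.6, -0.9]
width: 0.0492
```

Call:
jog_arm([
  {"dx": -0.015,"dy": 0,"dz": 0,"twist": 0},
  {"dx": -0.04,"dy": 0,"dz": 0,"twist": 0},
  {"dx": -0.07,"dy": 0,"dz": 0,"twist": 0},
  {"dx": -0.09,"dy": 0,"dz": 0,"twist": 0},
  {"dx": -0.09,"dy": 0,"dz": 0,"twist": 0},
  {"dx": -0.09,"dy": 0,"dz": 0,"twist": 0},
], gripper=0.0876)

```text
t: 7.17
eef_pos: [0.4983, -0.2593, 0.1424]
ee_rot: [-2.188, 1.568, -0.12]
force: [-0.3, 0.7, -0.4]
width: 0.0838
```

```bash
python3 - <<'E'
from h import *
from station import arm
s=arm.get_state();m=arm.camera_model('wrist');print(s['t'],s['force'],s['eef_pos'],jaw(s),s['width'],s['q'].round(3))
im=arm.grab_frame('wrist')[:,:,::-1].copy();cv2.imwrite('pics/w7.png',im)
print(togo(s,[.488,-.039,.14]))
E
```

```text
7.1667 [-0.34523873  0.70992871 -0.41490317] [ 0.49831667 -0.25928277  0.14242316] 118.53118541374725 0.08380482827403404 [-0.131  0.254 -0.372 -0.    -0.942 -0.941]
(array([ 0.0023, -0.0961,  0.1985]), None)
```

View pics/w7.png

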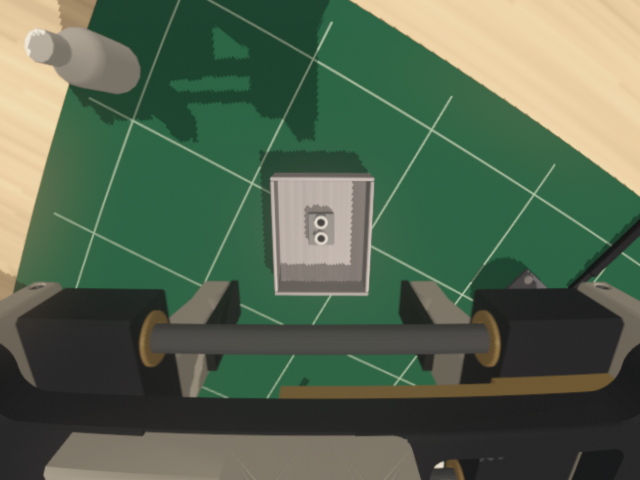

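The module lies in the tray at about (321,228), resting on its floor. Next I'll move over the tin, fingers open.

Call:
jog_arm([
  {"dx": 0,"dy": -0.008,"dz": 0.016,"twist": -3},
  {"dx": 0,"dy": -0.02,"dz": 0.042,"twist": -9},
  {"dx": 0,"dy": -0.036,"dz": 0.075,"twist": -15},
  {"dx": 0,"dy": -0.052,"dz": 0.108,"twist": -22},
  {"dx": 0,"dy": -0.068,"dz": 0.141,"twist": -29},
  {"dx": 0,"dy": -0.08,"dz": 0.166,"twist": -36},
  {"dx": 0,"dy": -0.091,"dz": 0.187,"twist": -42},
  {"dx": 0,"dy": -0.096,"dz": 0.199,"twist": -45},
  {"dx": 0,"dy": -0.096,"dz": 0.199,"twist": -45},
  {"dx": 0,"dy": -0.096,"dz": 0.199,"twist": -45},
  {"dx": 0,"dy": -0.096,"dz": 0.199,"twist": -45},
  {"dx": 0,"dy": -0.096,"dz": 0.199,"twist": -45},
  {"dx": 0,"dy": -0.096,"dz": 0.199,"twist": -45},
])

```text
t: 8.3
eef_pos: [0.4867, -0.0393, 0.1407]
ee_rot: [0.6, 1.57, -2.831]
force: [-0.6, 0.3, -0.5]
width: 0.0877
```

```bash
python3 - <<'E'
from h import *
from station import arm
s=arm.get_state();m=arm.camera_model('wrist');print(s['t'],s['qd'].round(3),s['eef_pos'],jaw(s),s['width'],s['q'].round(3))
im=arm.grab_frame('wrist')[:,:,::-1].copy();cv2.imwrite('pics/w8.png',im)
cv2.imwrite('pics/w8z.png',cv2.resize(im[160:310,240:420],None,fx=4,fy=4,interpolation=2))
import pickle;pickle.dump(m,open('w8.pkl','wb'))
E
```

```text
8.3 [ 0.    -0.003  0.002 -0.001 -0.     0.002] [ 0.48667172 -0.03932782  0.1407094 ] 163.42306526480047 0.08772262730779391 [ 0.323  0.142 -0.525 -0.    -0.905 -0.612]
```

View pics/w8z.png

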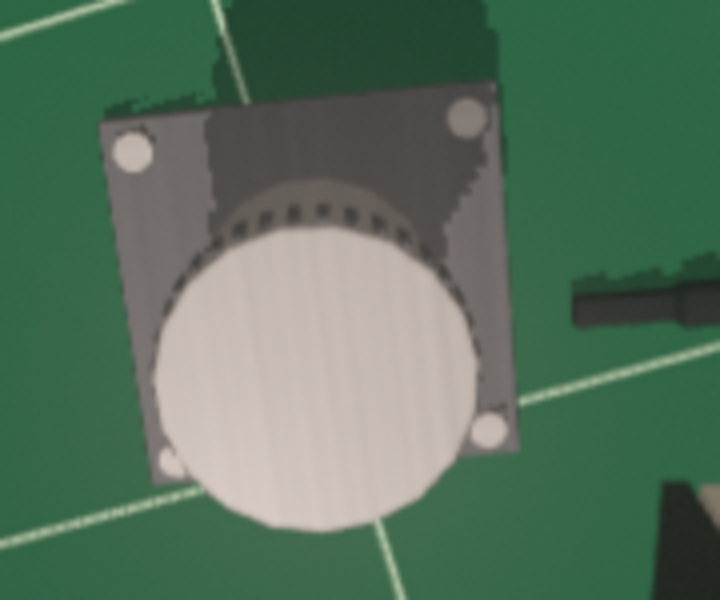

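The lid is free; its extents in the crop are x 155–477 and y 227–531. The brushed grain is visible, so it can show any rotation.

```bash
python3 - <<'E'
from h import *
from station import arm
import pickle;m=pickle.load(open('w8.pkl','rb'))
f=lambda a:np.array(a)/4+[240,160]
l=plane(m,f([[155,379],[477,379],[316,227],[316,531],[316,379]]),.062);print(l.round(4))
q=plane(m,f([[133,152],[466,118],[488,431],[174,460]]),.005);print((q[0]+q[2])/2,(q[1]+q[3])/2)
s=arm.get_state()
P=l[4]*.5+(l[0]+l[1]+l[2]+l[3])/8;P[2]=.05;print(P,togo(s,P))
E
```

```text
[[ 0.5153 -0.0458  0.062 ]
 [ 0.4602 -0.0294  0.062 ]
 [ 0.4798 -0.0643  0.062 ]
 [ 0.4963 -0.0089  0.062 ]
 [ 0.4878 -0.0376  0.062 ]]
[ 0.48815198 -0.03627635  0.005     ] [ 0.48852648 -0.0364551   0.005     ]
[ 0.48783748 -0.03734481  0.05      ] (array([ 0.0908, -0.0022, -0.0006]), None)
```

Call:
jog_arm([
  {"dx": 0.02,"dy": -0.002,"dz": -0.0005,"twist": 0},
  {"dx": 0.05,"dy": -0.002,"dz": -0.0005,"twist": 0},
  {"dx": 0.07,"dy": -0.002,"dz": -0.0005,"twist": 0},
  {"dx": 0.082,"dy": -0.002,"dz": -0.0005,"twist": 0},
  {"dx": 0.09,"dy": -0.002,"dz": -0.0005,"twist": 0},
  {"dx": 0.09,"dy": -0.002,"dz": -0.0005,"twist": 0},
  {"dx": 0.09,"dy": -0.002,"dz": -0.0005,"twist": 0},
  {"dx": 0.09,"dy": -0.002,"dz": -0.0005,"twist": 0},
])

```text
t: 9.02
eef_pos: [0.4886, -0.0367, 0.0519]
ee_rot: [-2.686, 1.569, 0.168]
force: [1.0, 0.8, 0.2]
width: 0.0877
```

Call:
jog_arm([
  {"dx": 0,"dy": 0,"dz": 0,"twist": 0},
  {"dx": 0,"dy": 0,"dz": 0,"twist": 0},
  {"dx": 0,"dy": 0,"dz": 0,"twist": 0},
  {"dx": 0,"dy": 0,"dz": 0,"twist": 0},
  {"dx": 0,"dy": 0,"dz": 0,"twist": 0},
  {"dx": 0,"dy": 0,"dz": 0,"twist": 0},
], gripper=0.04, newtons=10)

```text
t: 9.52
eef_pos: [0.488, -0.0367, 0.0513]
ee_rot: [-2.59, 1.57, 0.264]
force: [-1.3, 0.4, 2.6]
width: 0.0576
```

```bash
python3 - <<'E'
from h import *
from station import arm
s=arm.get_state();print(s['t'],s['eef_pos'],s['force'],s['moment'],jaw(s),s['width'],tool(s)[1].round(3))
im=arm.grab_frame('wrist')[:,:,::-1].copy();cv2.imwrite('pics/w9.png',im)
E
```

```text
9.5167 [ 0.48800491 -0.03669342  0.05128108] [-1.34159172  0.35255315  2.5678228 ] [0.25228458 0.19814833 0.0161046 ] 163.53488980372268 0.05762737630372997 [[ 0.    -0.283 -0.959]
 [ 0.    -0.959  0.283]
 [-1.    -0.    -0.   ]]
```

View pics/w9.png

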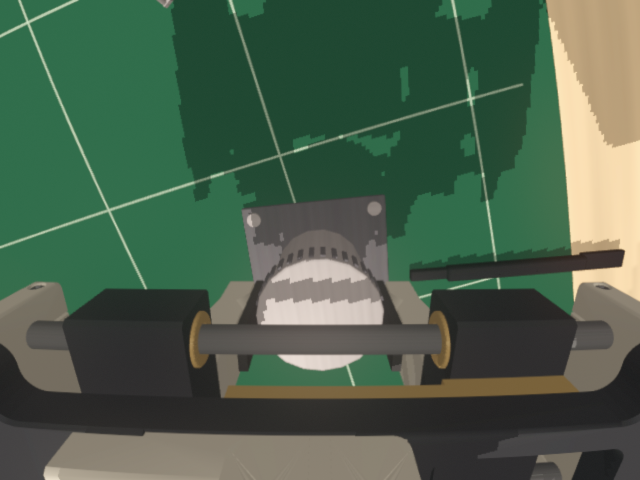

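Call:
jog_arm([
  {"dx": 0,"dy": 0,"dz": 0,"twist": 0},
  {"dx": 0,"dy": 0,"dz": 0,"twist": 0},
  {"dx": 0,"dy": 0,"dz": 0,"twist": 0},
  {"dx": 0,"dy": 0,"dz": 0,"twist": 1},
  {"dx": 0,"dy": 0,"dz": 0,"twist": 2},
  {"dx": 0,"dy": 0,"dz": 0,"twist": 3},
  {"dx": 0,"dy": 0,"dz": 0,"twist": 4},
], gripper=0.04, newtons=35)

```text
t: 10.15
eef_pos: [0.4883, -0.0367, 0.0513]
ee_rot: [-2.747, 1.57, 0.036]
force: [-0.7, -0.4, 5.1]
width: 0.0573
```

```bash
cat > st.py <<'E'
from h import *
from station import arm
s=arm.get_state();print(round(s['t'],2),s['eef_pos'].round(4),s['force'].round(1),s['moment'].round(3),jaw(s).round(2),s['width'].round(4),'q6',s['q'][5].round(3),'tau6',s['joint_efforts'][5].round(3))
E
python3 st.py
```

```text
Traceback (most recent call last):
  File "st.py", line 3, in <module>
    s=arm.get_state();print(round(s['t'],2),s['eef_pos'].round(4),s['force'].round(1),s['moment'].round(3),jaw(s).round(2),s['width'].round(4),'q6',s['q'][5].round(3),'tau6',s['joint_efforts'][5].round(3))
                                                                                                                           ^^^^^^^^^^^^^^^^
AttributeError: 'float' object has no attribute 'round'
```

Call:
jog_arm([
  {"dx": 0,"dy": 0,"dz": 0,"twist": 1},
  {"dx": 0,"dy": 0,"dz": 0,"twist": 2},
  {"dx": 0,"dy": 0,"dz": 0,"twist": 3},
  {"dx": 0,"dy": 0,"dz": 0,"twist": 4},
])

```text
t: 10.48
eef_pos: [0.4884, -0.0367, 0.0513]
ee_rot: [-2.659, 1.57, 0.054]
force: [-0.4, 0.0, 4.6]
width: 0.0571
```

```bash
python3 st.py
```

```text
Traceback (most recent call last):
  File "st.py", line 3, in <module>
    s=arm.get_state();print(round(s['t'],2),s['eef_pos'].round(4),s['force'].round(1),s['moment'].round(3),jaw(s).round(2),s['width'].round(4),'q6',s['q'][5].round(3),'tau6',s['joint_efforts'][5].round(3))
                                                                                                                           ^^^^^^^^^^^^^^^^
AttributeError: 'float' object has no attribute 'round'
```

Call:
jog_arm([
  {"dx": 0,"dy": 0,"dz": 0,"twist": 1},
  {"dx": 0,"dy": 0,"dz": 0,"twist": 2},
  {"dx": 0,"dy": 0,"dz": 0,"twist": 3},
  {"dx": 0,"dy": 0,"dz": 0,"twist": 4},
])

```text
t: 10.82
eef_pos: [0.4884, -0.0367, 0.0513]
ee_rot: [-2.561, 1.57, 0.082]
force: [0.4, -0.4, 4.9]
width: 0.0571
```

```bash
python3 st.py
```

```text
Traceback (most recent call last):
  File "st.py", line 3, in <module>
    s=arm.get_state();print(round(s['t'],2),s['eef_pos'].round(4),s['force'].round(1),s['moment'].round(3),jaw(s).round(2),s['width'].round(4),'q6',s['q'][5].round(3),'tau6',s['joint_efforts'][5].round(3))
                                                                                                                           ^^^^^^^^^^^^^^^^
AttributeError: 'float' object has no attribute 'round'
```

```bash
sed -i "s/s\['width'\].round(4)/round(s['width'],4)/; s/jaw(s).round(2)/round(float(jaw(s)),2)/" st.py; python3 st.py
```

```text
10.82 [ 0.4884 -0.0367  0.0513] [ 0.4 -0.4  4.9] [ 0.065 -0.132  0.064] 151.44 0.0571 q6 -0.826 tau6 0.257
```

Call:
jog_arm([
  {"dx": 0,"dy": 0,"dz": 0,"twist": 1},
  {"dx": 0,"dy": 0,"dz": 0,"twist": 2},
  {"dx": 0,"dy": 0,"dz": 0,"twist": 3},
  {"dx": 0,"dy": 0,"dz": 0,"twist": 4},
])

```text
t: 11.15
eef_pos: [0.488, -0.037, 0.0512]
ee_rot: [2.326, 1.57, -1.384]
force: [-0.5, -3.0, 6.6]
width: 0.057
```

```bash
python3 st.py
```

```text
11.15 [ 0.488  -0.037   0.0512] [-0.5 -3.   6.6] [-1.135 -0.036  0.158] 147.45 0.057 q6 -0.896 tau6 0.177
```

Call:
jog_arm([
  {"dx": 0,"dy": 0,"dz": 0,"twist": 1},
  {"dx": 0,"dy": 0,"dz": 0,"twist": 2},
  {"dx": 0,"dy": 0,"dz": 0,"twist": 3},
  {"dx": 0,"dy": 0,"dz": 0,"twist": 4},
])

```text
t: 11.48
eef_pos: [0.4874, -0.0377, 0.0512]
ee_rot: [1.564, 1.569, -2.215]
force: [-1.7, -6.6, 7.7]
width: 0.0573
```

```bash
python3 st.py; python3 - <<'E'
from h import *
from station import arm
im=arm.grab_frame('wrist')[:,:,::-1].copy();cv2.imwrite('pics/w10.png',im)
cv2.imwrite('pics/w10z.png',np.hstack([cv2.resize(x[220:390,230:410],None,fx=2.2,fy=2.2,interpolation=2) for x in (cv2.imread('pics/w9.png'),im)]))
E
```

```text
11.48 [ 0.4874 -0.0377  0.0512] [-1.7 -6.6  7.7] [-2.478  0.362  0.252] 143.47 0.0573 q6 -0.966 tau6 0.065
```

View pics/w10z.png

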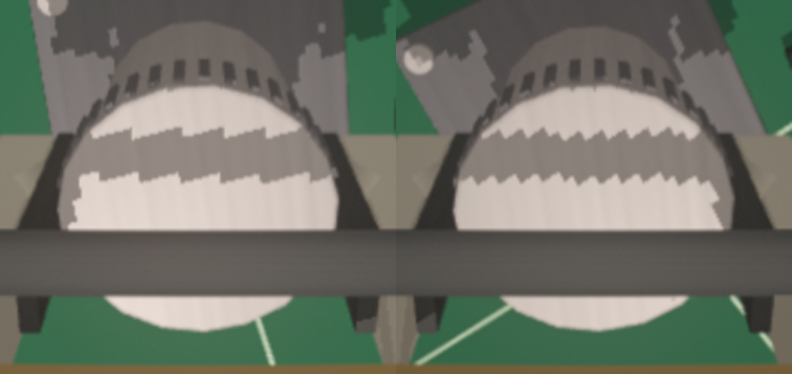

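Up to here the lid is following the fingers (knurl phase unchanged), but a side force and moment have begun to grow. One more small increment should tell.

Call:
jog_arm([
  {"dx": 0,"dy": 0,"dz": 0,"twist": 1},
  {"dx": 0,"dy": 0,"dz": 0,"twist": 2},
  {"dx": 0,"dy": 0,"dz": 0,"twist": 3},
])

```text
t: 11.78
eef_pos: [0.4873, -0.0381, 0.0513]
ee_rot: [1.644, 1.568, -2.187]
force: [-1.2, -9.1, 8.7]
width: 0.0569
```

```bash
python3 st.py; python3 - <<'E'
from h import *
from station import arm
im=arm.grab_frame('wrist')[:,:,::-1].copy();cv2.imwrite('pics/w11.png',im)
cv2.imwrite('pics/w11z.png',np.hstack([cv2.resize(x[220:390,230:410],None,fx=2.2,fy=2.2,interpolation=2) for x in (cv2.imread('pics/w10.png'),im)]))
E
```

```text
11.78 [ 0.4873 -0.0381  0.0513] [-1.2 -9.1  8.7] [-3.401  0.207  0.737] 140.5 0.0569 q6 -1.018 tau6 -0.324
```

View pics/w11z.png

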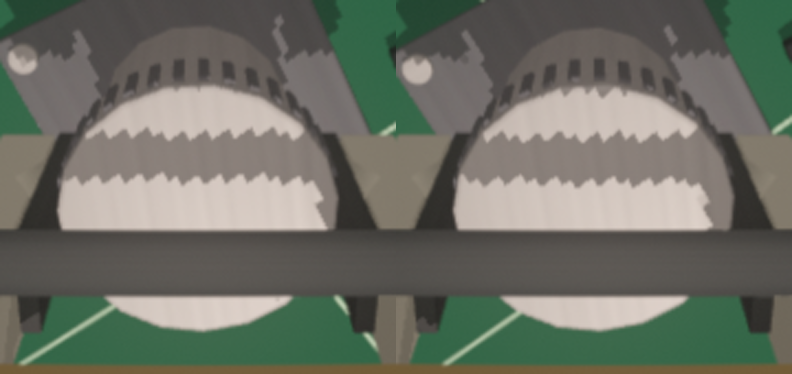

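```bash
python3 - <<'E'
import cv2,numpy as np
g=[cv2.imread(f'pics/w{i}.png',0)[244:258,295:350].astype(np.float32) for i in (9,10,11)]
for i in (1,2):
    print(cv2.phaseCorrelate(g[0],g[i],cv2.createHanningWindow((55,14),cv2.CV_32F)))
for x in g: print(x[3:9].mean(0).astype(int))
E
```

```text
((-0.3150793846264577, 0.4766360768999798), 1.076144569185045)
((-0.5338204944964211, 0.46524467648331846), 1.0317370388242932)
[103 103 102  92  86  84  82  85  95 103 104 104 104  99  80  72  71  72
  76  94 104 106 105 105 101  86  72  70  70  74  89 103 105 104 104 101
  86  75  75  76  80  90 102 103 104 104 101  92  90  92  94  95  99 101
 101]
[95 95 93 83 78 76 76 78 93 97 98 97 96 89 69 66 65 65 72 95 98 98 99 98
 94 74 65 65 65 71 90 97 98 98 97 93 75 69 69 70 76 88 96 97 97 96 91 83
 83 84 86 90 93 94 95]
[96 96 91 81 78 76 76 81 96 97 97 98 95 83 68 66 66 67 77 97 98 99 98 98
 94 69 65 65 65 74 95 98 98 98 97 92 70 69 70 70 76 90 97 98 97 96 89 82
 82 84 87 92 95 96 96]
```

Call:
jog_arm([
  {"dx": 0,"dy": 0,"dz": 0,"twist": 1},
  {"dx": 0,"dy": 0,"dz": 0,"twist": 2},
  {"dx": 0,"dy": 0,"dz": 0,"twist": 3},
])

```text
t: 12.08
eef_pos: [0.4874, -0.0384, 0.0514]
ee_rot: [1.843, 1.568, -2.039]
force: [0.1, -11.2, 7.8]
width: 0.0568
```

```bash
python3 st.py; python3 - <<'E'
from h import *
from station import arm
im=arm.grab_frame('wrist')[:,:,::-1].copy();cv2.imwrite('pics/w12.png',im)
x=cv2.cvtColor(im,6)[244:258,295:350]
print(x[3:9].mean(0).astype(int))
E
```

```text
12.08 [ 0.4874 -0.0384  0.0514] [  0.1 -11.2   7.8] [-4.164 -0.006  1.169] 137.57 0.0568 q6 -1.069 tau6 -0.862
[96 95 86 80 78 76 76 83 97 98 98 98 94 76 67 66 65 68 82 97 99 99 99 98
 87 67 64 64 67 80 97 99 98 99 96 84 69 68 69 71 78 95 98 97 97 94 83 82
 83 85 89 94 96 96 96]
```

Torque has risen steadily to about 1.2 N·m and the lid is being pushed sideways by its play. That is the stop in the clockwise direction. I'll back off and try anticlockwise.

Call:
jog_arm([
  {"dx": 0,"dy": 0,"dz": 0,"twist": -2},
  {"dx": 0,"dy": 0,"dz": 0,"twist": -4},
  {"dx": 0,"dy": 0,"dz": 0,"twist": -7},
  {"dx": 0,"dy": 0,"dz": 0,"twist": -10},
  {"dx": 0,"dy": 0,"dz": 0,"twist": -13},
  {"dx": 0,"dy": 0,"dz": 0,"twist": -16},
])

```text
t: 12.63
eef_pos: [0.488, -0.0369, 0.0512]
ee_rot: [-3.13, 1.571, -0.449]
force: [-0.0, -0.5, 5.5]
width: 0.0573
```

```bash
python3 st.py
```

```text
12.63 [ 0.488  -0.0369  0.0512] [-0.  -0.5  5.5] [-0.079  0.093 -0.151] 153.6 0.0573 q6 -0.788 tau6 -0.929
```

Call:
jog_arm([
  {"dx": 0,"dy": 0,"dz": 0,"twist": -3},
  {"dx": 0,"dy": 0,"dz": 0,"twist": -6},
  {"dx": 0,"dy": 0,"dz": 0,"twist": -9},
  {"dx": 0,"dy": 0,"dz": 0,"twist": -12},
  {"dx": 0,"dy": 0,"dz": 0,"twist": -15},
])

```text
t: 13.05
eef_pos: [0.4881, -0.0367, 0.0512]
ee_rot: [-2.774, 1.57, 0.169]
force: [-0.5, -1.3, 6.6]
width: 0.0572
```

```bash
python3 st.py
```

```text
13.05 [ 0.4881 -0.0367  0.0512] [-0.5 -1.3  6.6] [ 0.155  0.113 -0.13 ] 168.61 0.0572 q6 -0.526 tau6 -0.934
```

Call:
jog_arm([
  {"dx": 0,"dy": 0,"dz": 0,"twist": -2},
  {"dx": 0,"dy": 0,"dz": 0,"twist": -4},
  {"dx": 0,"dy": 0,"dz": 0,"twist": -6},
  {"dx": 0,"dy": 0,"dz": 0,"twist": -8},
])

```text
t: 13.38
eef_pos: [0.4882, -0.0367, 0.0513]
ee_rot: [-2.865, 1.57, 0.216]
force: [-0.3, 0.7, 6.1]
width: 0.0576
```

```bash
python3 st.py; python3 - <<'E'
from h import *
from station import arm
im=arm.grab_frame('wrist')[:,:,::-1].copy();cv2.imwrite('pics/w13.png',im)
x=cv2.cvtColor(im,6)[244:258,295:350]
print(x[3:9].mean(0).astype(int))
E
```

```text
13.38 [ 0.4882 -0.0367  0.0513] [-0.3  0.7  6.1] [ 0.096  0.099 -0.099] 176.56 0.0576 q6 -0.388 tau6 -0.587
[121 121 119 108 102 100  98 100 112 122 123 124 123 118  95  87  86  86
  91 112 123 124 124 124 120 103  86  84  84  89 107 123 124 124 124 120
 104  91  90  94  96 107 120 121 121 120 117 108 109 112 115 118 122 122
 122]
```

Thirteen degrees past the start, anticlockwise, and the moment is flat at about 0.1 N·m. I'll continue.

Call:
jog_arm([
  {"dx": 0,"dy": 0,"dz": 0,"twist": -3},
  {"dx": 0,"dy": 0,"dz": 0,"twist": -6},
  {"dx": 0,"dy": 0,"dz": 0,"twist": -9},
  {"dx": 0,"dy": 0,"dz": 0,"twist": -12},
  {"dx": 0,"dy": 0,"dz": 0,"twist": -15},
])

```text
t: 13.85
eef_pos: [0.4882, -0.0367, 0.0512]
ee_rot: [-3.13, 1.57, 0.215]
force: [0.1, 0.0, 6.5]
width: 0.057
```

```bash
python3 st.py
```

```text
13.85 [ 0.4882 -0.0367  0.0512] [0.1 0.  6.5] [ 0.109  0.138 -0.085] -168.39 0.057 q6 -0.125 tau6 -0.934
```

Call:
jog_arm([
  {"dx": 0,"dy": 0,"dz": 0,"twist": -4},
  {"dx": 0,"dy": 0,"dz": 0,"twist": -8},
  {"dx": 0,"dy": 0,"dz": 0,"twist": -12},
  {"dx": 0,"dy": 0,"dz": 0,"twist": -16},
  {"dx": 0,"dy": 0,"dz": 0,"twist": -20},
  {"dx": 0,"dy": 0,"dz": 0,"twist": -24},
  {"dx": 0,"dy": 0,"dz": 0,"twist": -24},
])

```text
t: 14.43
eef_pos: [0.4881, -0.0367, 0.0512]
ee_rot: [2.625, 1.57, 0.107]
force: [-0.6, -0.4, 6.0]
width: 0.0571
```

```bash
python3 st.py
```

```text
14.43 [ 0.4881 -0.0367  0.0512] [-0.6 -0.4  6. ] [0.08  0.151 0.104] -144.27 0.0571 q6 0.296 tau6 1.084
```

Call:
jog_arm([
  {"dx": 0,"dy": 0,"dz": 0,"twist": -4},
  {"dx": 0,"dy": 0,"dz": 0,"twist": -8},
  {"dx": 0,"dy": 0,"dz": 0,"twist": -12},
  {"dx": 0,"dy": 0,"dz": 0,"twist": -16},
  {"dx": 0,"dy": 0,"dz": 0,"twist": -20},
  {"dx": 0,"dy": 0,"dz": 0,"twist": -23},
  {"dx": 0,"dy": 0,"dz": 0,"twist": -23},
  {"dx": 0,"dy": 0,"dz": 0,"twist": -23},
])

```text
t: 15.1
eef_pos: [0.4876, -0.037, 0.0512]
ee_rot: [-0.367, 1.57, -2.488]
force: [-2.6, -1.1, 8.1]
width: 0.0569
```

```bash
python3 st.py; python3 - <<'E'
from h import *
from station import arm
im=arm.grab_frame('wrist')[:,:,::-1].copy();cv2.imwrite('pics/w14.png',im)
x=cv2.cvtColor(im,6)[244:258,295:350]
print(x[3:9].mean(0).astype(int))
E
```

```text
15.1 [ 0.4876 -0.037   0.0512] [-2.6 -1.1  8.1] [-0.379  0.754  0.117] -121.5 0.0569 q6 0.693 tau6 0.071
[144 144 141 128 124 120 116 120 138 147 147 147 146 137 111 104 103 102
 111 140 147 147 147 147 141 111 101 100 100 108 134 146 147 146 147 142
 117 106 107 109 115 130 142 143 144 144 140 129 130 134 138 141 145 145
 143]
```

View pics/w14.png

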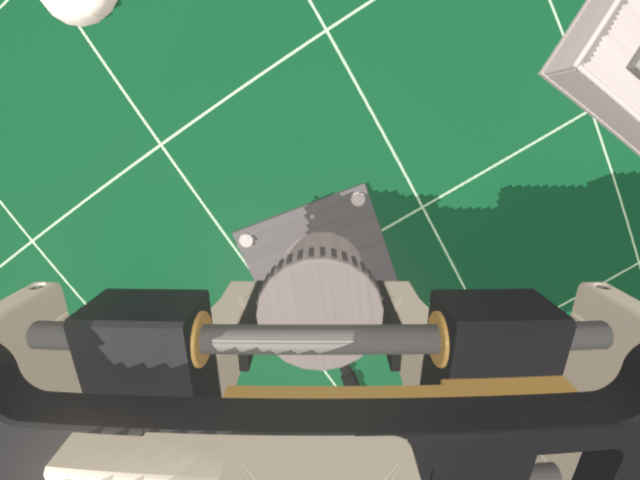

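Turned 75° from the start and the lid followed (grain still vertical in the view). I'll lift gently and watch the force.

Call:
jog_arm([
  {"dx": -0.001,"dy": 0,"dz": 0,"twist": 0},
  {"dx": -0.002,"dy": 0,"dz": 0,"twist": 0},
  {"dx": -0.003,"dy": 0,"dz": 0,"twist": 0},
  {"dx": -0.004,"dy": 0,"dz": 0,"twist": 0},
  {"dx": -0.005,"dy": 0,"dz": 0,"twist": 0},
])

```text
t: 15.57
eef_pos: [0.4875, -0.0368, 0.0558]
ee_rot: [-0.841, 1.57, -2.961]
force: [-1.4, -0.3, -1.9]
width: 0.0567
```

```bash
python3 st.py
```

```text
15.57 [ 0.4875 -0.0368  0.0558] [-1.4 -0.3 -1.9] [-0.072  0.157 -0.041] -121.49 0.0567 q6 0.694 tau6 -0.004
```

Only the lid's weight (about 2 N) after 4.6 mm of rise, so it is free. I'll raise it straight up.

Call:
jog_arm([
  {"dx": -0.003,"dy": 0,"dz": 0,"twist": 0},
  {"dx": -0.007,"dy": 0,"dz": 0,"twist": 0},
  {"dx": -0.011,"dy": 0,"dz": 0,"twist": 0},
  {"dx": -0.015,"dy": 0,"dz": 0,"twist": 0},
  {"dx": -0.02,"dy": 0,"dz": 0,"twist": 0},
  {"dx": -0.03,"dy": 0,"dz": 0,"twist": 0},
  {"dx": -0.042,"dy": 0,"dz": 0,"twist": 0},
  {"dx": -0.056,"dy": 0,"dz": 0,"twist": 0},
  {"dx": -0.07,"dy": 0,"dz": 0,"twist": 0},
  {"dx": -0.082,"dy": 0,"dz": 0,"twist": 0},
  {"dx": -0.09,"dy": 0,"dz": 0,"twist": 0},
  {"dx": -0.094,"dy": 0,"dz": 0,"twist": 0},
  {"dx": -0.094,"dy": 0,"dz": 0,"twist": 0},
  {"dx": -0.094,"dy": 0,"dz": 0,"twist": 0},
  {"dx": -0.094,"dy": 0,"dz": 0,"twist": 0},
  {"dx": -0.094,"dy": 0,"dz": 0,"twist": 0},
])

```text
t: 16.9
eef_pos: [0.4875, -0.0368, 0.1493]
ee_rot: [-0.783, 1.569, -2.903]
force: [-0.4, 0.3, -2.3]
width: 0.0572
```

```bash
python3 st.py; python3 - <<'E'
from h import *
from station import arm
print(tool(arm.get_state())[1][:,0])
for n in ("side","top","wrist"):
    im=arm.grab_frame(n)[:,:,::-1].copy();cv2.imwrite(f'pics/{n}9.png',im)
s=cv2.imread('pics/side9.png')
cv2.imwrite('pics/f.png',np.hstack([cv2.resize(s[180:330,240:400],(400,375),interpolation=2),cv2.resize(cv2.imread('pics/wrist9.png'),(400,375))]))
E
```

```text
16.9 [ 0.4875 -0.0368  0.1493] [-0.4  0.3 -2.3] [ 0.047  0.044 -0.002] -121.47 0.0572 q6 0.694 tau6 -0.0
[-1.35259945e-03 -3.28607112e-04 -9.99999031e-01]
```

View pics/f.png

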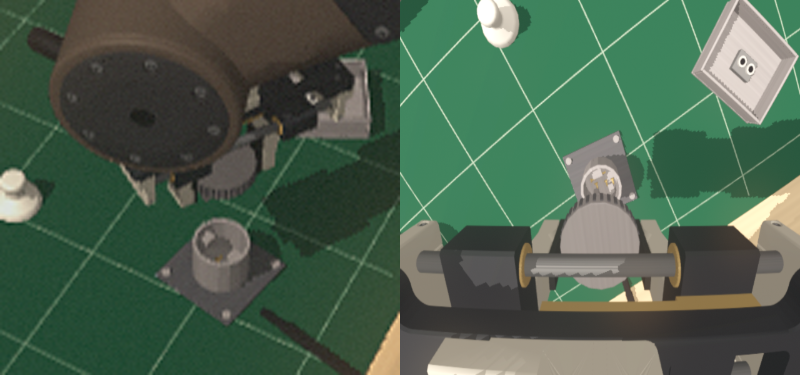

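View pics/top9.png

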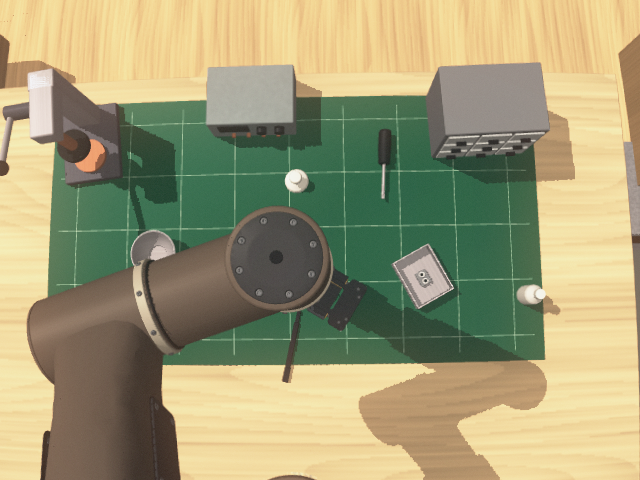

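The side view shows the tin open, with the lid level in the fingers straight above it. In the top view the module lies in the tray at (424,278) and the bystanders are where they started. I'll hand the job in.

```bash
python3 -c "
from station import arm
print(arm.job_done())"
```

```text
the job is handed in; nothing more can be done
None
```

The tin is open, and the arm is holding the lid level about 98 mm above its closed position, straight over the tin. I handed the job in at about 17 s of the 54 s allowed. The camera module is in the tray.

- **Module:** I picked it off the lid and released it about 10 mm above the rim of the rectangular tray. The wrist and top pictures both show it lying on the tray floor.
- **Lid:** Clockwise, the resistance climbed to about 1.2 N·m, so I took that as the stop and backed off. Anticlockwise it turned freely, and at 75° from the start it lifted off with only its own weight (about 2 N) on the wrist.
- **Last checks:** The grip is steady at 57 mm, the tool is within 0.1° of vertical, and the tin is visibly open. In the final top picture the bystanders and tray are unmoved by eye; most of the bowl was hidden by the arm.

These readings disagreed or were unclear:
- **Camera offset:** The top camera put the lid about 3 mm from where the wrist camera did. I used the wrist camera.
- **Height offset:** The fingertips touched the lid about 2 to 3 mm higher than expected, pressing briefly at 16 N when I gripped the module.
- **Clockwise stop:** The fingers had turned 26° when I backed off, against the stated 5 to 20°. I put this down to the lid's sideways play, because the knurl marks showed almost no slipping.

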